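# Put the e-bike batteries on charge

## Task

Turn the charging dock's selector to off (the black square) first, then put every battery pack lying on the bench into a bay of its own, and make sure that each one is pressed fully home on its contacts before you swing that bay's clamp down shut over it; do not force a pack down with the clamp. When all the packs are in and clamped, turn the selector to the two-dot mark. Leave the other things on the bench where they are.

Things in the scene. Friction and masses are not known exactly. Their poses are not given: they have to be found in the camera images.
- dock: the charging dock, fixed to the bench: grey sheet-metal base 236 x 254 with three bays side by side, each with a hinged steel clamp at its far end, and a console 166 x 102 x 44 high on its left. Origin: on the bench under the middle bay's centre; x along the bays, away from the robot's side, y left, z up. All lengths in mm.
- bay1 (a point): left bay (next to the console): centre of its flat floor, 12 above the bench; x along the bay as the dock's, z up. A slot 176 long (x) x 66 wide (y) between moulded ribs that reach 25 above the floor, with 45 degree lead-ins on top. A pack is fully home when its underside lies on this floor.
- bay2 (a point): middle bay, 80 right of bay 1, alike. In every bay a contact block 90 x 36 amid the floor is stiff in its seal: at the start it stands up by 0 to 9, differing from bay to bay; it holds up a pack that is just set down, and goes down and stays down under 9 N, so with a push of about 2.5 to 5 N added to the pack's weight.
- bay3 (a point): right bay, 80 to the right of bay 2: alike.
- clamp1 (a joint): angle of the clamp at the far end of bay 1, rad: 0 shut, level over the end of the pack; 1.75 the open stop, leaning a little back (away from the bay); starts at 1.55 to 1.75. A steel arm 62 long, 30 wide, 8 thick; hinge axis along the bay's y, 108 beyond the bay's centre (its +x), 54 above the bay floor, at half the arm's thickness.
- clamp2 (a joint): the same for bay 2. All clamps stay at any angle (hinge friction 0.05 N m). The arm's upper face (when shut) faces +x when it stands open; a lip 6 high stands on that face at the tip. Shut, the rubber foot, 38 to 54 from the hinge, is 1 above a pack that is fully home; a pack standing proud stops it.
- clamp3 (a joint): the same for bay 3. Each hinge sits between two bracket plates, 44 across over both, whose tops are 10 above the hinge axis. Standing open, a clamp reaches 118 above the bay floor.
- clamp_tip1 (a point): tip of clamp 1, at the foot of the lip, on the clamp's upper face, 62 from the hinge axis.
- clamp_tip2 (a point): the same for clamp 2.
- clamp_tip3 (a point): the same for clamp 3.
- selector (a joint): angle of the console's selector knob, rad, 0 to 2.1, growing clockwise from above, with detents at 0 (off, black square), 0.7 (one dot), 1.4 (two dots), 2.1 (three dots, end stop). About 0.1 N m to leave a detent; let go near a mark, it pulls in to it. Starts at a dotted mark (rarely on the ridge between two). The marks lie on the light dial plate, 40 from the axis.
- selector_grip (a point): on the knob's axis, at about half the height of its grip bar. The black bar, 50 long x 14 wide, stands on a disc 48 across: its top is 12 above this point, the disc's upper face 13 below. x points along the bar to the pointer end (31 from the axis, white line), z up. At 0 rad the pointer points along the dock's +y, at 1.57 along its +x.
- pack1: an e-bike battery pack, 0.45 to 0.66 kg: silver box with black ends, 170 long (x) x 60 wide (y) x 46 high, on top a black loop handle: a bar 72 long (x) x 22 wide (y) x 14 high, top 80 above the underside, on two posts, 20 of open space below. Origin: centre of the underside, z up. Both ends are alike. It lies on the bench right of the dock.
- pack2: another pack, alike. There are two or three packs; an absent one reads None.
- pack3: another pack, alike.
- phone: a black telephone, 148 x 72 x 9; leave alone. Origin: centre of its underside.
- hub: a wheel hub lying on its side, 60 across and 100 long; leave alone. Origin: on the bench under one end of the shell.
- cassette: a stack of sprockets, 100 across, 28 high; leave alone. Origin: centre of its underside.
- socket: a steel socket standing upright, 34 across, 50 high; leave alone. Origin: centre of its underside.

How it is judged:
By the outcome, as a careful person would: the job done as asked, in the order asked, and still so for the second after the job is handed in, with the robot touching nothing.
Of pack1, pack2, pack3 only 2 to 3 are there at a start; the rules pass over those that are not, and their reading is None.
At some moment in a run one of pack1, pack2, pack3 may be knocked a few centimetres aside while the robot is not near it.
Once in a run the grip may slacken for a moment while it holds something.
It also fails if it takes over 210 s, if anything falls off the work surface, if the arm or the gripper's body presses on something with over 40 N, if the wrist force passes 120 N, or if a joint passes its speed limit or range.

## Robot

A 6-joint arm with a two-finger parallel gripper is mounted at the origin on the work surface. World frame = base frame: x ahead of the robot, y to its left, z up, the work surface at z = 0. Lengths are in m, angles in rad, forces in N, time in s.
With the tool pointing down it reaches from about 0.425 to 1.125 m from the base axis. Payload 14.9 kg.
Tool frame: the origin (TCP) lies midway between the tips of the shut fingers; the grasp point (between the pads) lies 19 mm behind it (manip.grip_point_offset is the z of the grasp point in the tool frame, in m); z points along the fingers, y is the line along which they close (so a half turn about z gives the same grasp; the last joint's range is limited). The gripper opens to 91 mm and grips with 3 to 60 N. Pads are 32 mm wide; open, the fingers measure 118 mm over their backs; the gripper's body (76 mm by 178 mm) begins 60 mm behind the grasp point.
Start: joints at [1.131, 0.379, 1.734, -0, 1.028, -0.033], TCP at [0.277, 0.643, 0.214] pointing down, gripper open.
Joint ranges: [-2.77, 2.77], [-0.74, 2.19], [0, 2.66], [-1.06, 4.2], [0.31, 2.87], [-3.08, 3.08]. Speed limits (rad/s): [1.89, 1.89, 2.39, 3.14, 3.14, 3.14].

## Interface

Orientations are given as a unit quaternion [x, y, z, w].
In Python, from workcell import manip, command_gripper, solve_ik, optics gives the robot as it stands. Calls block until the motion is done:
- manip.move_ptp(position, orientation): joint-space move of the TCP to a pose.
- manip.move_linear(position, rotation=None, rate=0.15, force_limit=None): straight line of the TCP; rotation=None keeps the orientation; rate is the mean speed in m/s. With force_limit (N) it stops when the force on the tool has changed by that much, and returns True; else False.
- manip.set_joints(angles): joint-space move.
- command_gripper(opening, newtons=None): opening from 0.0 (shut) to 1.0 (fully open); newtons is the grip in N (None keeps the last); returns when the fingers have stopped.
- manip.sleep(seconds).
- solve_ik(position, orientation): joint angles nearest the present ones, or None.
- optics.camera(name): name is "side" or "top"; returns the picture (400x640x3 uint8, blue, green, red); there is no depth.
- optics.get_calibration(name): a dict with "K" (3x3 intrinsics, pixels), "eye" and "orientation" of the camera in the world. Camera axes: x right, y up, looking along -z (the intrinsics and any distortion apply to the point x, -y, -z); pixel columns grow to the right and rows downward; lengths in m; the calibration is good to about 2 mm. A picture is of the moment at which its call begins. get_calibration takes no time and is no camera call.
A pose or a line that the arm cannot do raises manip.MotionError and nothing moves.
- manip.hand_in(): hands the job in; it is judged then, once.
Readings, each from a call of its own:
- manip.read_clock(): time.
- manip.read_joints(): joint angles.
- manip.read_joint_velocities(): joint speeds.
- manip.read_joint_torque(): joint torques, N m.
- manip.read_eef_pos(): TCP position.
- manip.read_eef_rot(): TCP orientation.
- manip.read_wrist_force(): force on the tool from outside, world axes, zero at the start.
- manip.read_moment(): the same for the moment, N m.
- manip.read_finger_gap(): opening from 0.0 (shut) to 1.0 (fully open).
- manip.read_finger_force(): force on a finger pad.
Only numpy, scipy, OpenCV 4.12 (cv2) and the standard library are available. Lean on these libraries where they do the work, as an engineer would, in place of code of your own. Each camera call takes 0.05 s, during which the arm holds its last target. There are 200 camera calls.

## Working session

There is one attempt and no reset: what is moved stays moved. The work goes in short steps, each a Python script; the robot and the scene stay as the last script left them, time stands still between calls to the robot, and variables do not carry over. Pictures are saved under pics/ and viewed, at most 14 in all, crops included, and the job is handed in when it is done.

```bash
ls; mkdir -p pics; python3 - <<'E'
from workcell import manip, optics
import cv2
for n in ("side","top"):
    im=optics.camera(n); cv2.imwrite(f"pics/{n}0.png",im)
    c=optics.get_calibration(n); print(n,c)
print(manip.read_clock(), manip.read_eef_rot(), manip.grip_point_offset)
E
```

```text
pics
side {'K': array([[384.27326448,   0.        , 315.60138697],
       [  0.        , 384.27326448, 200.13425512],
       [  0.        ,   0.        ,   1.        ]]), 'eye': array([ 0.44049976, -0.63149381,  0.9131693 ]), 'orientation': array([ 0.33253411, -0.02843261, -0.05395588,  0.94111711])}
top {'K': array([[386.30709452,   0.        , 315.21402432],
       [  0.        , 386.30709452, 200.15710659],
       [  0.        ,   0.        ,   1.        ]]), 'eye': array([0.44452697, 0.02520571, 1.13655789]), 'orientation': array([-0.034896  ,  0.0174571 ,  0.71718636, -0.69578822])}
0.1 [ 2.01999783e-01  9.79385447e-01 -4.68732582e-04 -1.16166441e-04] -0.0188
```

View pics/side0.png

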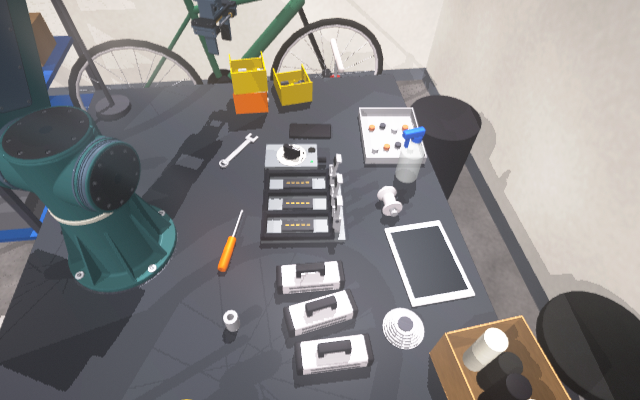

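View pics/top0.png

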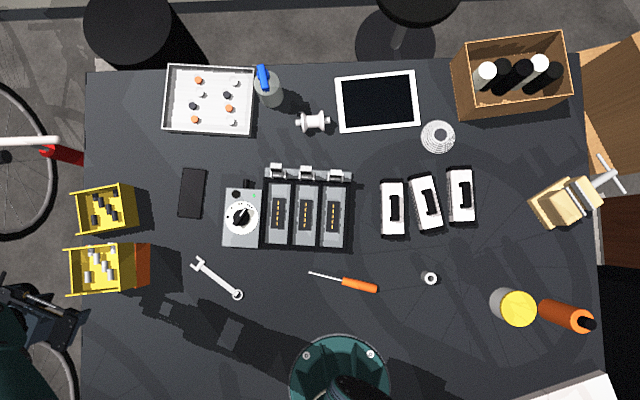

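Side and top show three packs (top at about (392,208), (427,203), (461,196)), the dock at (305,212), the console at (242,216). I'll zoom in.

```bash
cat > h.py <<'E'
import numpy as np, cv2
from scipy.spatial.transform import Rotation as R
from workcell import manip, command_gripper, solve_ik, optics
def ray(n,uv):
    c=optics.get_calibration(n);K=c["K"]
    d=np.linalg.solve(K,[uv[0],uv[1],1.]);d=R.from_quat(c["orientation"]).apply([d[0],-d[1],-d[2]])
    return np.array(c["eye"]),d
def back(n,uv,z):
    e,d=ray(n,uv);return e+d*(z-e[2])/d[2]
def proj(n,P):
    c=optics.get_calibration(n)
    p=R.from_quat(c["orientation"]).inv().apply(np.atleast_2d(P)-c["eye"])*[1,-1,-1]
    q=p@c["K"].T;return q[:,:2]/q[:,2:]
def crop(n,x0,x1,y0,y1,s,name,im=None):
    if im is None: im=optics.camera(n)
    cv2.imwrite(name,cv2.resize(im[y0:y1,x0:x1],None,fx=s,fy=s,interpolation=cv2.INTER_CUBIC))
E
python3 - <<'E'
from h import *
a=cv2.imread("pics/top0.png")
crop("top",215,365,155,255,5,"pics/t1.png",a)
b=a[165:245,370:490]
s=cv2.imread("pics/side0.png")
crop("side",255,375,135,250,5,"pics/s1.png",s)
cv2.imwrite("pics/t2.png",cv2.resize(b,None,fx=6,fy=6,interpolation=cv2.INTER_CUBIC))
E
```

```text
(no output)
```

View pics/t1.png

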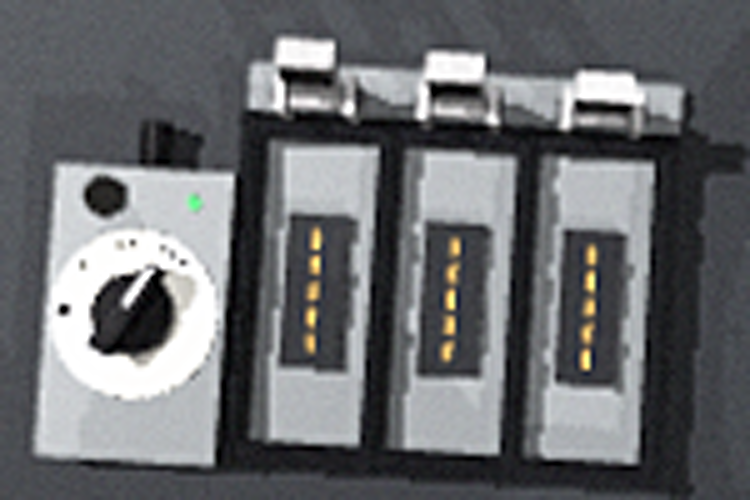

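View pics/s1.png

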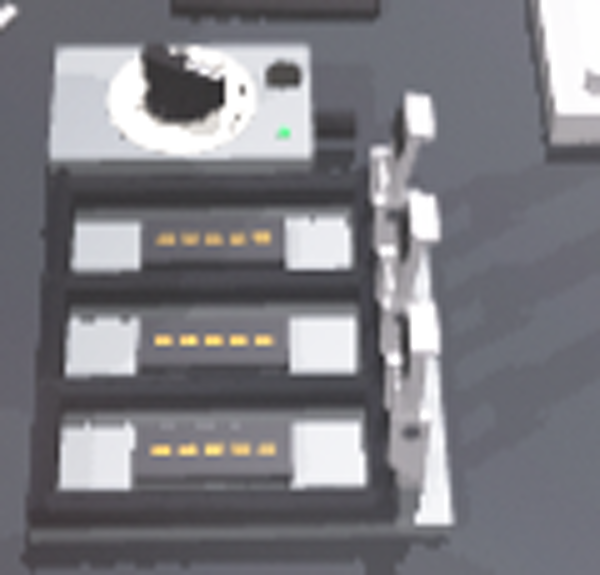

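View pics/t2.png

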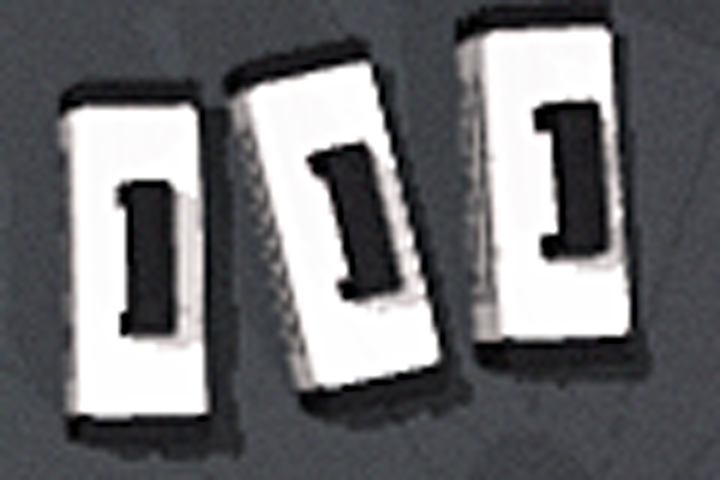

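The crops show the knob pointing at the three-dot mark (2.1). In t1, the dial centre is at about (133,313) and the contact strips at about (312,290), (451,300), (589,307). In s1 the strips are at (213,238), (214,340), (213,450). t2 shows the three packs clearly, the middle one yawed about 13°. Next I'll fit the poses.

```bash
cat >> h.py <<'E'
def tri(ut,us):
    (e1,d1),(e2,d2)=ray("top",ut),ray("side",us)
    s=np.linalg.lstsq(np.c_[d1,-d2],e2-e1,rcond=None)[0]
    a,b=e1+s[0]*d1,e2+s[1]*d2
    return (a+b)/2,np.linalg.norm(a-b)
def packs(im=None,x0=365,x1=520,y0=130,y1=300):
    """[(x,y,yaw,len,wid)] of packs on the bench, from the white top faces"""
    if im is None: im=optics.camera("top")
    g=(im[y0:y1,x0:x1].min(2)>205).astype(np.uint8)
    out=[]
    for c in cv2.findContours(g,cv2.RETR_EXTERNAL,cv2.CHAIN_APPROX_NONE)[0]:
        if cv2.contourArea(c)<500: continue
        b=cv2.boxPoints(cv2.minAreaRect(c))+[x0,y0]
        P=np.array([back("top",p,.046) for p in b])[:,:2]
        e=P[1]-P[0],P[2]-P[1]
        l=max(e,key=np.linalg.norm); w=min(e,key=np.linalg.norm)
        l=l*np.sign(l[0])
        out.append((*P.mean(0),np.arctan2(l[1],l[0]),np.linalg.norm(l),np.linalg.norm(w)))
    return sorted(out,key=lambda p:-p[1])
E
python3 - <<'E'
from h import *
np.set_printoptions(precision=4,suppress=True)
T=lambda p:((p[0]+.5)/5-.5+215,(p[1]+.5)/5-.5+155)
S=lambda p:((p[0]+.5)/5-.5+255,(p[1]+.5)/5-.5+135)
for a,b in zip([(312,290),(451,300),(589,307)],[(213,238),(214,340),(213,450)]): print("strip",*tri(T(a),S(b)), back("top",T(a),.018),back("side",S(b),.018))
print("blocks",[back("top",T(p),.017)[:2] for p in [(318,292),(452,301),(591,309)]])
C=[back("top",T(p),.044) for p in [(50,165),(238,172),(218,465),(35,458)]]
print("console",np.array(C),np.mean(C,0)); d=np.array(C)
print([np.linalg.norm(d[i]-d[(i+1)%4]) for i in range(4)], np.arctan2(*(d[0]-d[3])[1::-1]),np.arctan2(*(d[1]-d[2])[1::-1]))
print("console side",[back("side",S(p),.044)[:2] for p in [(57,45),(310,45),(312,158),(50,158)]])
print("dial",back("top",T((133,313)),.047))
for b in [(270,148,380,148,362,445,250,442),(403,155,516,157,502,455,388,452),(543,157,655,160,640,465,524,458)]:
    print("floor",np.mean([back("top",T(b[i:i+2]),.012) for i in (0,2,4,6)],0))
for p in packs(cv2.imread("pics/top0.png")): print(np.array(p))
E
```

```text
strip [0.4952 0.1637 0.0174] 3.827042855844021e-07 [0.4952 0.1636 0.018 ] [0.4952 0.1632 0.018 ]
strip [0.4877 0.083  0.017 ] 0.0014950590260198 [0.4869 0.083  0.018 ] [0.4884 0.0822 0.018 ]
strip [0.4806 0.0032 0.0169] 0.00010823924883269641 [0.4805 0.0032 0.018 ] [0.4806 0.0025 0.018 ]
blocks [array([0.494 , 0.1603]), array([0.4864, 0.0825]), array([0.4793, 0.0021])]
console [[0.5701 0.3091 0.044 ]
 [0.5626 0.2013 0.044 ]
 [0.3968 0.2158 0.044 ]
 [0.4037 0.3197 0.044 ]] [0.4833 0.2615 0.044 ]
[np.float64(0.10812200176629022), np.float64(0.16642923396033796), np.float64(0.10410586648884293), np.float64(0.1667499668183033)] -0.06320647588430697 -0.08733053282211568
console side [array([0.4069, 0.3201]), array([0.5727, 0.3032]), array([0.5613, 0.2004]), array([0.3984, 0.2174])]
dial [0.4839 0.262  0.047 ]
floor [0.4925 0.1624 0.012 ]
floor [0.4849 0.0827 0.012 ]
floor [0.4794 0.0023 0.012 ]
[ 0.4973 -0.1658 -0.046   0.1407  0.0591]
[ 0.511  -0.2619  0.1913  0.1441  0.0595]
[ 0.5278 -0.3616  0.0067  0.1442  0.0596]
```

```bash
cat >> h.py <<'E'
np.set_printoptions(precision=4,suppress=True)
YAW=-0.09; D0=np.array([.4868,.0828])
def down(a): return (R.from_euler('z',a)*R.from_euler('x',np.pi)).as_quat()
def dk(x,y,z):   # dock (m) -> world
    c,s=np.cos(YAW),np.sin(YAW); return np.array([D0[0]+c*x-s*y,D0[1]+s*x+c*y,z])
def st(*a):
    print(*a,"t%.1f"%manip.read_clock(),"p",np.array(manip.read_eef_pos()),"F",np.array(manip.read_wrist_force()),"gap %.3f"%manip.read_finger_gap(),"ff %.1f"%manip.read_finger_force())
E
python3 - <<'E'
from h import *
S=lambda p:((p[0]+.5)/5-.5+255,(p[1]+.5)/5-.5+135)
k=back("side",S((183,101)),.046); print(k)
kn=np.array([.484,.262])
a=YAW+np.pi/2-2.1+np.pi
command_gripper(.36,12)
manip.move_ptp([*kn,.14],down(a)); print(manip.read_joints())
crop("top",200,280,170,250,7,"pics/k1.png")
print(manip.move_linear([*kn,.05],rate=.04,force_limit=4)); st()
E
```

```text
[0.485  0.2573 0.046 ]
[ 0.455   0.2517  2.0705  0.0001  0.8188 -0.4975]
True
t4.7 p [0.484  0.262  0.0537] F [-1.3789 -0.82    8.8879] gap 0.359 ff 4.3
```

```bash
python3 - <<'E'
from h import *
p=np.array(manip.read_eef_pos()); p[2]+=.003
manip.move_linear(p,rate=.05); st("up")
command_gripper(0,12); st("grip"); print(manip.read_joints(),manip.read_moment())
q=np.array(manip.read_joints())
for i in range(6):
    q[5]-=.35 if i<6 else 0; manip.set_joints(q); st("r%d"%i)
crop("top",200,280,170,250,7,"pics/k2.png")
E
```

```text
up t5.0 p [0.4842 0.2621 0.0569] F [-0.6698 -0.5183 -0.263 ] gap 0.361 ff 0.0
grip t5.4 p [0.484  0.2621 0.0566] F [ 0.2401  1.4516 -1.4636] gap 0.154 ff 12.0
[ 0.4539  0.3935  2.0852  0.0001  0.6641 -0.4978] [ 0.2042 -0.0843 -0.0135]
r0 t5.8 p [0.4839 0.2619 0.0566] F [-0.327  -1.5393  2.0027] gap 0.156 ff 12.0
r1 t6.2 p [0.4839 0.2617 0.0566] F [ 0.0625 -6.371   2.574 ] gap 0.155 ff 12.0
r2 t6.7 p [0.4839 0.2615 0.0565] F [ 0.8231 -8.2127  3.1779] gap 0.153 ff 12.0
r3 t7.1 p [0.484  0.2613 0.0566] F [  1.9438 -10.2683   3.1874] gap 0.150 ff 12.0
r4 t7.5 p [0.4842 0.2612 0.0566] F [  2.9375 -10.8156   2.8652] gap 0.149 ff 12.0
r5 t7.9 p [0.4844 0.2613 0.0566] F [  4.0166 -11.1717   0.5356] gap 0.155 ff 12.0
```

View pics/k2.png

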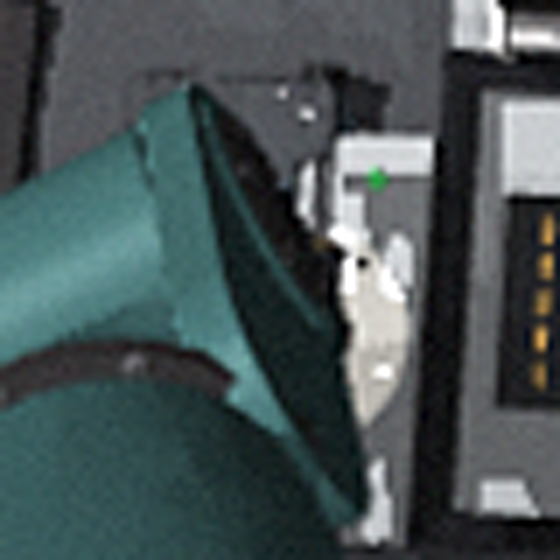

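Gripped and turned, with small side forces. The arm hides the knob in k2, so I'll release, back off, detect the packs again, then approach the first one and check the knob from there.

```bash
cat >> h.py <<'E'
HG=.073-.0188   # TCP height above pack underside when gripping the handle (grasp at mid bar)
def pregrasp(p):
    command_gripper(.5,60)
    a=p[2]+np.pi
    manip.move_ptp([p[0],p[1],HG+.06],down(a))
E
python3 - <<'E'
from h import *
command_gripper(.36); p=np.array(manip.read_eef_pos()); manip.move_linear([*p[:2],.15],rate=.15)
P=packs(); print(np.array(P))
pregrasp(P[0]); st(); print(manip.read_joints())
im=optics.camera("top")
print(np.array(packs(im)))
crop("top",205,365,155,255,5,"pics/k3.png",im)
E
```

```text
[[ 0.4973 -0.1658 -0.046   0.1407  0.0591]
 [ 0.5111 -0.2622  0.1773  0.1441  0.06  ]
 [ 0.5278 -0.3616  0.0067  0.1442  0.0596]]
t11.3 p [ 0.4976 -0.1651  0.1143] F [-0.727   0.0287  0.1107] gap 0.501 ff 0.0
[-0.3649  0.2563  2.1295  0.0002  0.7557 -1.8915]
[]
```

View pics/k3.png

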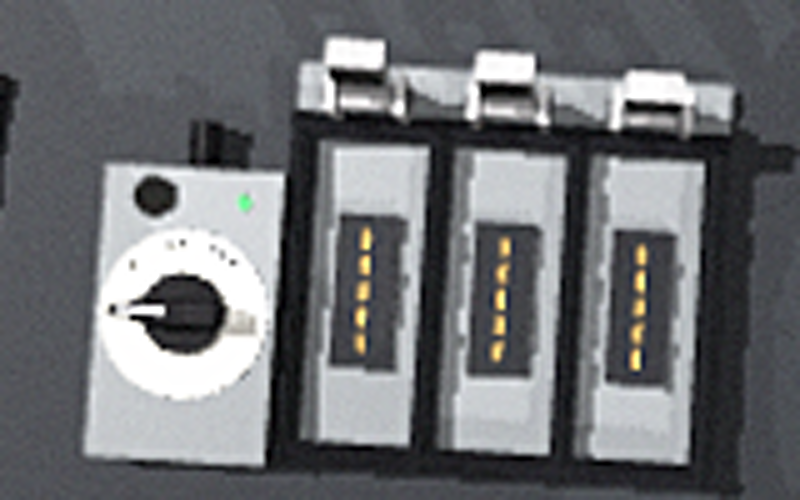

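Selector is on the black square: in k3 the pointer is at (120,310), on the mark. Picking pack A.

```bash
cat >> h.py <<'E'
def pick(p):
    manip.move_linear([p[0],p[1],HG],rate=.12,force_limit=6); command_gripper(0,60); st("grip")
    x=manip.read_eef_pos(); manip.move_linear([x[0],x[1],HG+.062],rate=.12); manip.sleep(.2); st("lift")
def carry(b):
    y=.08*(2-b); o=down(YAW+np.pi); z=HG+.062
    manip.move_linear(dk(-.005,-.21,z),o,rate=.2); st("via")
    manip.move_linear(dk(-.003,y,z),rate=.2); st("over bay")
E
python3 - <<'E'
from h import *
pick([.4973,-.1658]); carry(1)
cv2.imwrite("pics/c1.png",optics.camera("side")[100:300,200:440].repeat(3,0).repeat(3,1))
E
```

```text
grip t12.5 p [ 0.4976 -0.1661  0.0546] F [-0.8909 -2.3621  5.4623] gap 0.239 ff 59.9
lift t13.4 p [ 0.4971 -0.1659  0.1153] F [ 0.8393  0.9222 -7.4871] gap 0.235 ff 60.0
via t13.8 p [ 0.4626 -0.1254  0.1161] F [ 0.8827 -0.2069 -6.5603] gap 0.236 ff 60.0
over bay t15.4 p [0.4909 0.1621 0.1161] F [ 0.7612 -0.6287 -5.8463] gap 0.235 ff 60.0
```

View pics/c1.png

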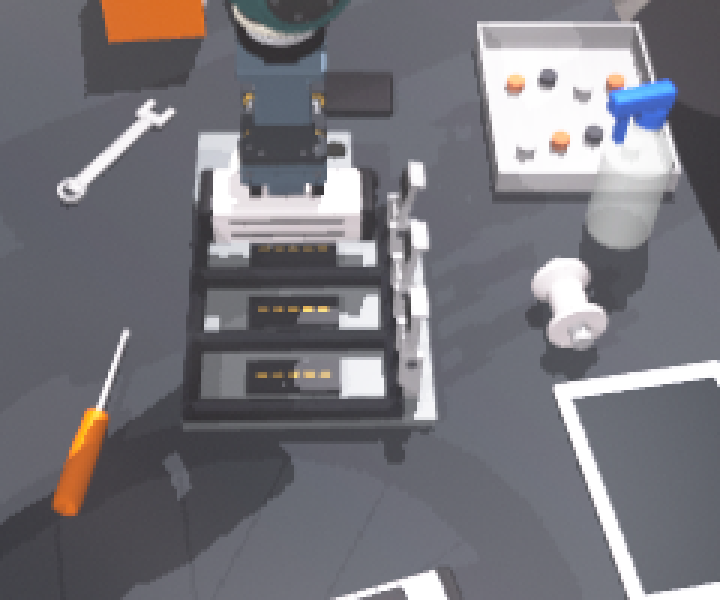

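c1 shows the pack level in the grip above bay 1, its side-face lower edge spanning about (205..375, 241).

```bash
python3 - <<'E'
from h import *
for u in (288.5,290): print(back("side",(200+u/3,100+241/3),.064), dk(0,.05,.064))
p=dk(0,.08,HG+.062); manip.move_linear(p,rate=.1)
for z in (.04,.024,.012):
    r=manip.move_linear([*p[:2],HG+z],rate=.05,force_limit=8); st(z,r)
    if r: break
E
```

```text
[0.49   0.1301 0.064 ] [0.4913 0.1326 0.064 ]
[0.4915 0.1299 0.064 ] [0.4913 0.1326 0.064 ]
0.04 False t16.3 p [0.4939 0.1625 0.094 ] F [ 0.1609 -0.0301 -6.1825] gap 0.239 ff 60.0
0.024 False t16.7 p [0.4938 0.1624 0.0779] F [ 0.3846 -0.2575 -6.3828] gap 0.236 ff 60.0
0.012 True t17.0 p [0.4941 0.1625 0.0718] F [-0.1094  0.721  -5.4587] gap 0.237 ff 60.0
```

```bash
cat >> h.py <<'E'
def push(x=None,f=18,z=.010):
    x=x or manip.read_eef_pos()
    for i in range(3):
        r=manip.move_linear([x[0],x[1],HG+z],rate=.03,force_limit=f); st("push",r)
        if r or manip.read_eef_pos()[2]<HG+.0125: break
def release_press(b):
    "release, shut fingers above the handle, press, report height of handle top above bench"
    command_gripper(.5); x=manip.read_eef_pos(); manip.move_linear([*x[:2],.115],rate=.15)
    command_gripper(0)
    r=manip.move_linear([*x[:2],.086],rate=.04,force_limit=15); st("press",r,"top should be .092")
    manip.move_linear([*x[:2],.13],rate=.15)
E
python3 - <<'E'
from h import *
push(); st(); release_press(1)
E
```

```text
push True t17.2 p [0.494  0.1625 0.0662] F [-0.1837 -0.7921  4.9905] gap 0.236 ff 60.0
t17.2 p [0.494  0.1625 0.0662] F [-0.1837 -0.7921  4.9905] gap 0.236 ff 60.0
press True top should be .092 t19.6 p [0.493  0.1622 0.0922] F [-5.5329 -1.3414 16.8249] gap 0.005 ff 8.5
```

Handle top at 92.2 mm, so pack 1 is home. Now clamp 1.

```bash
cat >> h.py <<'E'
def clamp(b,r=.052,a=.0165):
    y=.08*(2-b); hx,hz=.108,.066
    manip.move_linear([*manip.read_eef_pos()[:2],.165],rate=.2)
    manip.move_linear(dk(hx+.06,y,.165),rate=.25)
    manip.move_linear(dk(hx+.06,y,hz+.047),rate=.2)
    for th in (1.3,1.1,.9,.7,.5,.35,.2,.1,.0,-.08):
        C=(hx-r*np.cos(th)+.004*np.sin(th)+a, hz+r*np.sin(th)+.004*np.cos(th))
        s=manip.move_linear(dk(C[0],y,C[1]),rate=.08,force_limit=10)
        if s: st("th",th,s)
        if s and th>.3: return False
        if s: break
    st("clamp end th",th)
    x=manip.read_eef_pos(); manip.move_linear([*x[:2],.165],rate=.2); return True
E
python3 - <<'E'
from h import *
print(clamp(1))
manip.move_ptp(dk(0,.08,.3),down(YAW+np.pi))
im=optics.camera("side")
crop("side",235,395,130,250,5,"pics/cl1.png",im)
print(np.array(packs())); st()
E
```

```text
clamp end th -0.08 t24.8 p [0.5671 0.1562 0.0695] F [-24.6333  -6.5608  68.6316] gap 0.004 ff 34.6
True
[[ 0.5111 -0.2621  0.18    0.1441  0.06  ]
 [ 0.5278 -0.3616  0.0046  0.1441  0.0597]]
t26.2 p [0.4938 0.1622 0.298 ] F [-0.1502 -0.1668  0.2968] gap 0.004 ff 0.0
```

View pics/cl1.png

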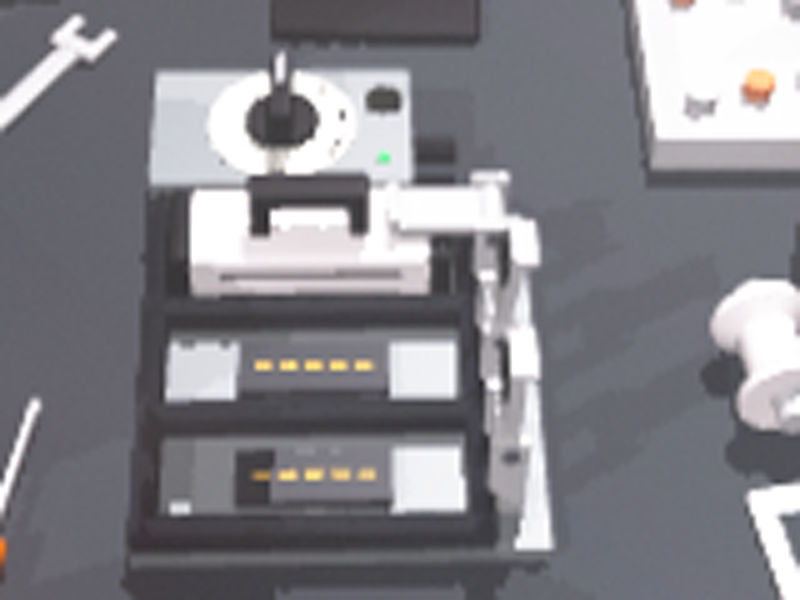

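cl1 shows pack 1 seated in bay 1 with clamp 1 level over its end at (440,210), and the selector at off. The clamp push ended at 68 N, so I'll use a tighter limit on the last segment. Next is pack B into bay 2.

```bash
sed -i 's/,.5,.35,.2,.1,.0,-.08):/,.5,.35,.2,-.06):/; s/rate=.08,force_limit=10)/rate=.08 if th>.3 else .03,force_limit=6)/' h.py
cat >> h.py <<'E'
def place(b):
    p=dk(0,.08*(2-b),HG+.062); manip.move_linear(p,rate=.1)
    r=manip.move_linear([*p[:2],HG+.024],rate=.06,force_limit=8); st("rib",r)
    if r: return False
    r=manip.move_linear([*p[:2],HG+.012],rate=.04,force_limit=8); st("block",r)
    push(); return True
E
python3 - <<'E'
from h import *
p=packs()[0]; print(p)
pregrasp(p); pick(p); carry(2)
x=manip.read_eef_pos()
crop("side",235,395,130,250,5,"pics/c2.png")
if abs(manip.read_finger_gap()-.237)<.01 and place(2): release_press(2)
st()
E
```

```text
(np.float64(0.5110566278183374), np.float64(-0.26210854175335035), np.float64(0.17999734347456856), np.float64(0.14411854119677395), np.float64(0.06004779590282168))
grip t29.9 p [ 0.5115 -0.2625  0.0547] F [ 0.2678 -2.3449  4.9707] gap 0.239 ff 60.0
lift t30.8 p [ 0.511  -0.2622  0.1153] F [ 0.7227 -0.2628 -6.5142] gap 0.237 ff 60.0
via t31.7 p [ 0.4635 -0.1264  0.1164] F [ 0.2273  0.2296 -5.741 ] gap 0.239 ff 60.0
over bay t32.9 p [0.4837 0.0824 0.1161] F [ 0.136  -0.7687 -6.2687] gap 0.236 ff 60.0
rib False t34.0 p [0.487  0.0828 0.0783] F [ 0.2847  0.0199 -6.7711] gap 0.236 ff 60.0
block True t34.2 p [0.4871 0.0828 0.0703] F [ 0.5862  0.0332 -5.4963] gap 0.240 ff 60.0
push True t34.5 p [0.4866 0.0823 0.0662] F [ 0.2945 -3.5828  3.3355] gap 0.240 ff 60.0
press True top should be .092 t36.9 p [0.4861 0.0827 0.0922] F [-6.0425 -0.5699 17.8753] gap 0.002 ff 9.0
t37.3 p [0.4863 0.0827 0.1297] F [-0.7224 -1.061  -0.5993] gap 0.009 ff 0.0
```

View pics/c2.png

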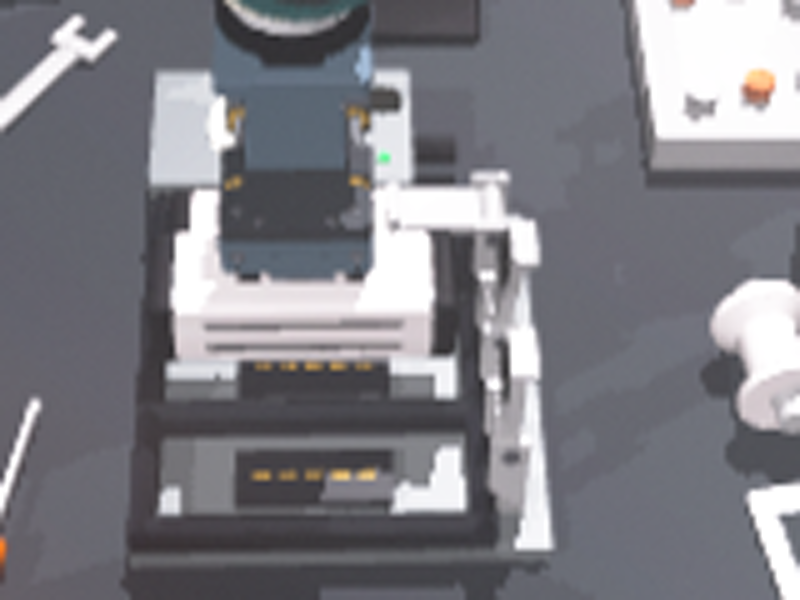

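c2 shows pack B carried level over bay 2. Its handle top was then pressed down to 92.2 mm, so it is home. Next: clamp 2, then pack C.

```bash
python3 - <<'E'
from h import *
if clamp(2):
    manip.move_ptp(dk(-.02,.08,.3),down(YAW+np.pi))
    crop("side",235,395,130,250,5,"pics/cl2.png")
    P=packs(); print(np.array(P))
    if len(P)==1 and abs(P[0][3]-.143)<.006:
        p=P[0]; pregrasp(p); pick(p); carry(3)
        crop("side",235,395,130,250,5,"pics/c3.png")
        if abs(manip.read_finger_gap()-.237)<.01 and place(3): release_press(3)
st()
E
```

```text
th -0.06 True t41.9 p [0.5596 0.0763 0.0702] F [-1.8103  0.2928  8.6164] gap 0.004 ff 4.0
clamp end th -0.06 t41.9 p [0.5596 0.0763 0.0702] F [-1.8103  0.2928  8.6164] gap 0.004 ff 4.0
[[ 0.5278 -0.3615  0.0067  0.1442  0.0598]]
grip t47.3 p [ 0.5282 -0.362   0.0548] F [-0.4018 -3.5907  5.1509] gap 0.237 ff 60.0
lift t48.2 p [ 0.5277 -0.3617  0.1152] F [ 0.5609 -0.1972 -5.0436] gap 0.238 ff 60.0
via t49.6 p [ 0.4633 -0.1265  0.1163] F [ 0.2543 -0.0315 -6.3827] gap 0.237 ff 60.0
over bay t50.4 p [0.4766 0.0028 0.1161] F [ 0.4734  0.164  -6.2113] gap 0.236 ff 60.0
rib False t51.4 p [0.4798 0.0031 0.0783] F [ 0.2059  0.0066 -6.7011] gap 0.234 ff 60.0
block True t51.7 p [0.4798 0.0031 0.071 ] F [-0.3668  0.2753 -4.7957] gap 0.232 ff 60.0
push True t52.0 p [0.4794 0.0027 0.0663] F [-0.2027 -3.854   2.1019] gap 0.240 ff 60.0
press True top should be .092 t54.4 p [0.4789 0.0031 0.0922] F [-5.928   0.0119 19.0661] gap 0.008 ff 9.2
t54.8 p [0.4791 0.0031 0.1297] F [-0.0928 -0.0918 -1.1444] gap 0.005 ff 0.0
```

View pics/cl2.png

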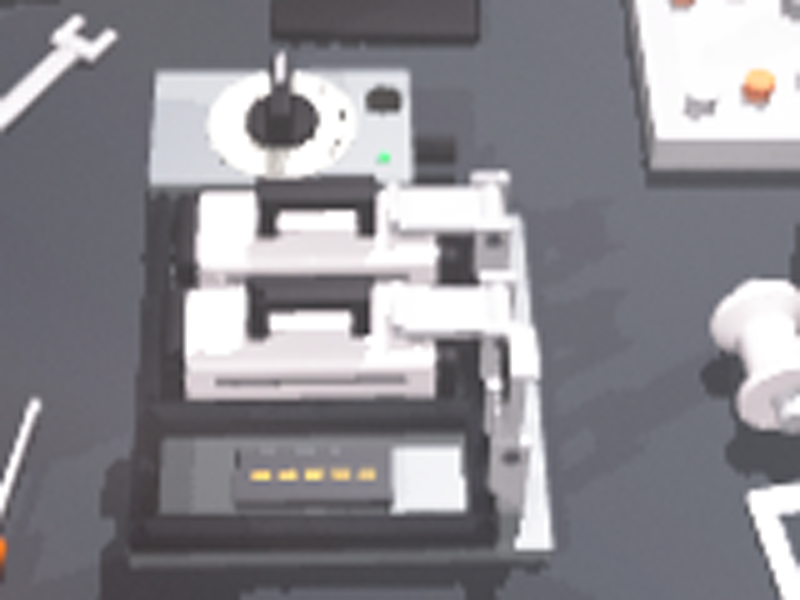

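cl2 shows packs 1 and 2 seated with their clamps level at (440,210) and (450,305), and the selector still at off. Pack 3 has been pressed home too (92.2 mm). Next: clamp 3, then the selector.

```bash
python3 - <<'E'
from h import *
if clamp(3):
    manip.move_linear([*manip.read_eef_pos()[:2],.25],rate=.25)
    kn=[.4845,.2597]; command_gripper(.36,12)
    manip.move_ptp([*kn,.15],down(YAW+np.pi/2)); print(manip.read_joints())
    manip.move_linear([*kn,.0567],rate=.08,force_limit=6); st("at knob")
    command_gripper(0,12); st("grip")
    q=np.array(manip.read_joints())
    for i in range(4): q[5]+=.35; manip.set_joints(q); st("r")
    command_gripper(.36); x=manip.read_eef_pos(); manip.move_linear([*x[:2],.2],rate=.15)
    manip.move_ptp([.3,-.4,.3],down(-.6+np.pi/2)); st()
    crop("top",205,365,155,255,5,"pics/f1.png"); cv2.imwrite("pics/f2.png",optics.camera("side"))
E
```

```text
th -0.06 True t59.3 p [ 0.5524 -0.0034  0.0702] F [-2.2454 -0.7525  8.4478] gap 0.002 ff 4.1
clamp end th -0.06 t59.3 p [ 0.5524 -0.0034  0.0702] F [-2.2454 -0.7525  8.4478] gap 0.002 ff 4.1
[ 0.4492  0.2349  2.0689 -0.      0.8375  0.5388]
at knob t64.2 p [0.4848 0.2599 0.0572] F [ 1.0131 -1.0782  0.1584] gap 0.360 ff 0.0
grip t64.7 p [0.4845 0.2598 0.0569] F [-3.582   0.2701  6.3609] gap 0.152 ff 12.0
r t65.1 p [0.4839 0.2599 0.0569] F [-5.9578  2.9269  4.5877] gap 0.149 ff 12.0
r t65.5 p [0.4834 0.2602 0.0569] F [-10.9221   7.5905   6.9255] gap 0.154 ff 12.0
r t65.9 p [0.4831 0.2607 0.0569] F [-13.1504  14.0128   7.3515] gap 0.154 ff 12.0
r t66.4 p [0.483  0.2612 0.057 ] F [-15.414   20.4844   6.5664] gap 0.151 ff 12.0
t70.4 p [ 0.3003 -0.3997  0.2999] F [-0.2694 -0.2712  0.3483] gap 0.362 ff 0.0
```

View pics/f1.png

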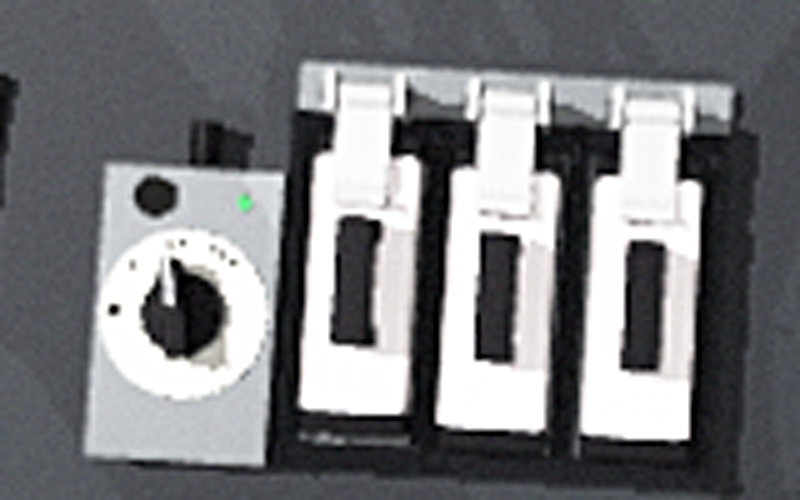

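View pics/f2.png

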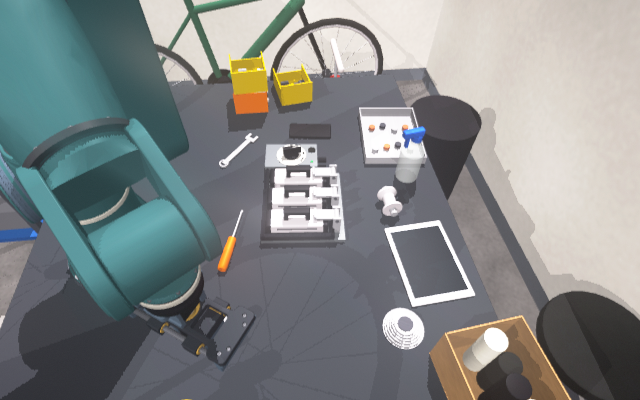

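f1 shows the pointer tip at (168,262), at the two-dot mark, with all three packs seated and the clamps level over them. In f2 the hub, cassette and phone are unmoved and the arm is clear. The pointer direction matches the expected 1.4 rad, so I'm handing in.

```bash
python3 -c "
from h import *
print(manip.hand_in())"
```

```text
the job is handed in; nothing more can be done
None
```

The job is handed in: I turned the selector to off first, pressed all three packs home before shutting each bay's clamp, then set the selector to two dots, in about 70 s with the other things left alone (closing clamp 1 briefly peaked near 69 N at the wrist, against the 120 N limit).

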